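# Make up two test kits in the coatings lab

### The job

Make up the two paint-test kits from the stock on the bench. Density kit, in the tray with two compartments: the narrow brown bottle in the narrow compartment and the steel density cup in the wide one. Film kit, in the tray with three compartments: the bar applicator along the long compartment, the squat brown jar in the larger square compartment and the wet-film wheel, hub up, in the smaller one; set everything flat on the tray floors, keep the glass upright and do not drop it, and leave the square frame applicator, the loupe and the white bottle where they stand.

Things in the scene. Friction and masses are not known exactly. Their poses are not given: they have to be found in the camera images.
- bottle: Narrow brown glass sample bottle, 72 mm tall, standing. Body 34 mm diameter and straight up to 47 mm, then a shoulder to a 21 mm blue screw cap (57 to 72 mm). About 80 g. Origin: centre of the underside, z up. Round, so its yaw means nothing.
- jar: Squat wide-mouth brown glass jar, 60 mm tall, standing. Body 60 mm diameter and straight up to 40 mm, then a slight shoulder to a 57 mm blue screw lid (45 to 60 mm). About 200 g. Origin: centre of the underside, z up. Round, so its yaw means nothing.
- density_cup: Density cup: plain stainless-steel cylinder with a flat lid, 46 mm diameter, 52 mm tall, thin dark groove under the lid at 41 to 43 mm, a small vent hole in the middle of the lid. About 160 g. Origin: centre of the underside, z up. Round, so its yaw means nothing.
- bar_applicator: Bar film applicator: solid steel bar lying flat, 24 mm (x) by 100 mm (y) by 32 mm tall, with an end foot at each end. About 400 g. Origin: centre of the underside, z up. Its y axis runs along the bar; the two ends are alike.
- film_wheel: Wet-film wheel lying flat: steel disc 50 mm diameter and 12 mm thick, with a black hub of 20 mm diameter standing up from its middle, from 12 to 36 mm above the underside, to hold it by. About 130 g. Origin: centre of the underside, z up. Round, so its yaw means nothing.
- frame_applicator: Not called for, must stay: square steel frame applicator, 60 x 60 mm outside, bars 10 mm wide, open in the middle, 22 mm tall. Loose. Origin: centre of the underside, z up. x and y along its sides.
- loupe: Not called for, must stay: black magnifying loupe standing on the bench, 42 mm diameter, 38 mm tall, with a clear waist. Loose. Origin: centre of the underside, z up. 
- white_bottle: Not called for, must stay: white plastic bottle, 47 mm diameter, 70 mm tall, with a 36 mm blue cap. Loose. Origin: centre of the underside, z up. 
- tray_two: Shallow steel kit tray, fixed, 96 (x) by 156 mm (y). Floor 4 mm thick; rim and rib 4 mm thick, tops 14 mm above the bench. Origin: centre of the underside, on the bench, z up. Two compartments (clear x by y, centre in mm): narrow 88 x 60 at (0, -44); wide 88 x 84 at (0, +32).
- tray_three: Shallow steel kit tray, fixed, 160 (x) by 174 mm (y). Floor 4 mm thick; rim and ribs 4 mm thick, tops 14 mm above the bench. Origin: centre of the underside, on the bench, z up. Three compartments (clear x by y, centre in mm): long 56 x 166 at (+48, 0); larger square 92 x 92 at (-30, -37); smaller 92 x 70 at (-30, +48).
Not all that is in view belongs to the job. Leave any orange or red look-alike of the film_wheel alone. Leave any red or yellow look-alike of the jar alone.

How it is judged:
By the outcome, as a careful person would: the job done as asked, in the order asked, and still so for the second after the job is handed in, with the robot touching nothing.
It also fails if it takes over 125 s, if anything falls off the work surface, if the arm or the gripper's body presses on something with over 40 N, if the wrist force passes 120 N, or if a joint passes its speed limit or range.

### The arm

A 6-joint arm with a two-finger parallel gripper is mounted at the origin on the work surface. World frame = base frame: x ahead of the robot, y to its left, z up, the work surface at z = 0. Lengths are in mm, angles in degrees, forces in N, time in s.
With the tool pointing down it reaches from about 275 to 825 mm from the base axis. Payload 5.2 kg.
Tool frame: the origin (TCP) lies on the front face of the gripper's body, between the roots of the fingers; the fingertips stand 84 mm ahead of it and the grasp point (between the pads) lies 65 mm ahead of it; z points along the fingers, y is the line along which they close (so a half turn about z gives the same grasp; the last joint's range is limited). The gripper opens to 93 mm and grips with 3 to 60 N. Pads are 15 mm wide; open, the fingers measure 128 mm over their backs; the gripper's body (75 mm by 188 mm) begins 65 mm behind the grasp point.
Start: joints at [-84.271, 14.817, 87.949, -0, 77.235, -11.62], TCP at [164.028, -524.977, 302.753] pointing down, gripper open.
Joint ranges: [-179.93, 179.93], [-52.35, 119.4], [10.71, 147.94], [-69.91, 249.91], [12.55, 155.21], [-178.61, 178.61]. Speed limits (degrees/s): [147.25, 147.25, 180, 180, 180, 180].

### API

Orientations are given as [roll, pitch, yaw] about the fixed x, y, z axes, in that order (R = Rz(yaw) Ry(pitch) Rx(roll)).
In Python, from cell import * gives the robot as it stands.
- The arm moves only by the tool move_arm, never from a script. Its argument "series" is a list of rows, each a list of 7 numbers: the shift along the tool's x, y, z normalised to -1 to 1, where 1 is 0.2 m, then the turn, a rotation vector about the tool's x, y, z normalised to -1 to 1, where 1 is pi rad, then the finger opening in mm, from 0 to 93. A call has 1 to 12 rows; each row shifts and turns the commanded pose from where the row before left it, along the tool's axes as they then stand; what a row does not reach is not made up. A row lasts 1/10 s, in which the tool goes at most 50 mm and 8.59 degrees, less where a joint would pass 70% of its speed; a pose out of reach is approached as far as the arm can. A call with a number of a shift or a turn outside -1 to 1 is refused whole. A call with a gripper value outside its range is refused whole. The fingers move at their own pace and stop on an object; "newtons" is the grip in N (left out, the last holds). Time passes only in rows, so rows that do not move let the fingers close. It gives the time, the measured TCP pose, the force, the opening and the grip force at its end, in the units of the state.
- state(): the state, without advancing time (a new reading comes with each control period).
- read_camera(name): name is "side" or "top"; returns the picture (384x512x3 uint8, blue, green, red); there is no depth.
- get_calibration(name): a dict with "fovy" (degrees; the focal length in pixels is half the picture's height over the tangent of half this angle, whatever the lens; pixels are square), "cx", "cy" (the principal point, pixels), "cam_to_world" (4x4, takes a point from camera to world coordinates). Camera axes: x right, y down, z forward; pixel columns grow to the right and rows downward; lengths in mm; the calibration is good to about 2 mm. A picture is of the moment at which its call begins. get_calibration takes no time and is no camera call.
- job_done(): hands the job in; it is judged then, once.
The state is a dict: "time_s": time; "joint_positions": joint angles; "joint_vel": joint speeds; "joint_torque": joint torques, N m; "ee_pos": TCP position; "ee_rot": TCP orientation; "wrist_force": force on the tool from outside, world axes, zero at the start; "torque": the same for the moment, N m; "gripper_width": opening from 0.0 (shut) to 1.0 (fully open); "grip_force": force on a finger pad.
Only numpy, scipy, OpenCV 4.12 (cv2) and the standard library are available. Lean on these libraries where they do the work, as an engineer would, in place of code of your own. Each camera call takes 0.05 s, during which the arm holds its last target. There are 200 camera calls.

## Working session

There is one attempt and no reset: what is moved stays moved. The work goes in short steps, Python scripts to look and compute and a tool call to move; the robot and the scene stay as the last step left them, time stands still between calls to the robot, and variables do not carry over. Pictures are saved under pics/ and viewed, at most 14 in all, crops included, and the job is handed in when it is done.

Besides the shell and the picture viewer there is one more tool, called after "Call:" as name(argument=value, ...) on one line, values as JSON. move_arm: Moves the arm, as the interface text tells. Scaled input: -1 to 1 covers 0.2 m each way for a shift and pi rad each way for a turn. Its arguments: {"type":"object","properties":{"series":{"type":"array","items":{"type":"array","items":{"type":"number"}}},"newtons":{"type":"number"}},"required":["series"]}

```bash
mkdir -p pics; ls; python3 - <<'E'
from cell import *
import cv2
for n in("top","side"):
    cv2.imwrite(f"pics/{n}0.png",cv2.resize(read_camera(n),(800,600),interpolation=cv2.INTER_CUBIC))
    print(n,get_calibration(n))
print(state())
E
```

```text
pics
top {'fovy': 45.18631348162889, 'cx': 258.6823156220816, 'cy': 190.55809057737338, 'cam_to_world': array([[-1.34784753e-02, -9.84971433e-01,  1.72190611e-01,
         3.92728182e+02],
       [-9.99399183e-01,  7.77108958e-03, -3.37769633e-02,
         1.31523347e+01],
       [ 3.19312353e-02, -1.72542417e-01, -9.84484388e-01,
         1.04432587e+03],
       [ 0.00000000e+00,  0.00000000e+00,  0.00000000e+00,
         1.00000000e+00]])}
side {'fovy': 48.00871231402978, 'cx': 254.33706104837705, 'cy': 183.52695106523473, 'cam_to_world': array([[ 9.54689822e-01, -2.27273985e-01,  1.92129851e-01,
         3.75179959e+02],
       [-2.97223789e-01, -7.60717715e-01,  5.77032562e-01,
        -5.46016587e+02],
       [ 1.50120917e-02, -6.07992676e-01, -7.93800695e-01,
         7.93228832e+02],
       [ 0.00000000e+00,  0.00000000e+00,  0.00000000e+00,
         1.00000000e+00]])}
{'time_s': 0.1, 'joint_positions': array([-8.42695642e+01,  1.48550055e+01,  8.80039992e+01, -3.69106239e-04,
        7.72341665e+01, -1.16208720e+01]), 'joint_vel': array([ 0.03090529, -0.13185613, -0.19721628, -0.04539916,  0.08181828,
       -0.03234171]), 'joint_torque': array([ 1.27781001e-03, -4.38211370e+01, -2.84643316e+01,  7.20902556e-02,
        3.61980696e-02, -4.27639952e-05]), 'ee_pos': array([ 163.99960727, -524.61399948,  302.00711775]), 'ee_rot': array([-1.79908666e+02, -1.84154349e-02,  1.73513750e+01]), 'wrist_force': array([ 0.70149938,  0.02251333, -0.75417389]), 'torque': array([-0.00772048,  0.02363173, -0.00323279]), 'grip_force': 0.0, 'gripper_width': 0.9987952588609011}
```

View pics/top0.png

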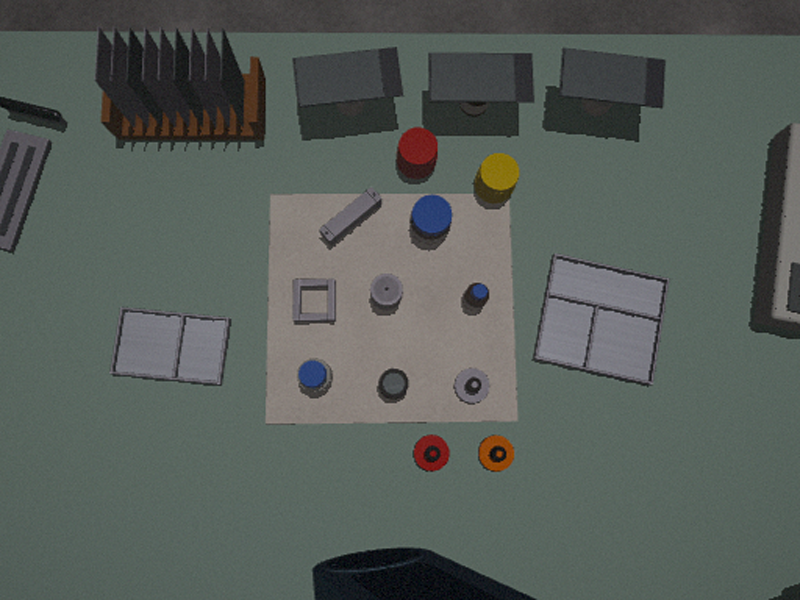

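View pics/side0.png

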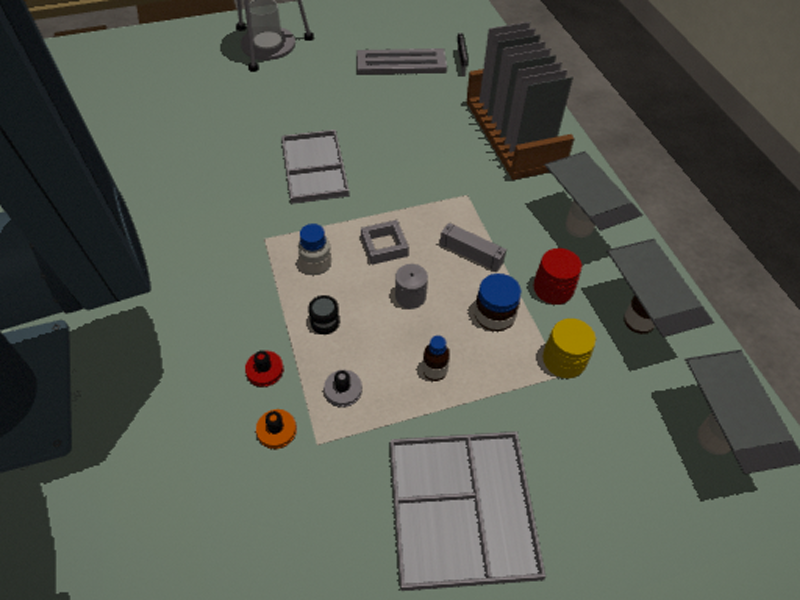

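The pictures show the stock on the cream mat. Top picture, 800 px wide:

- bottle (478,293)
- jar, blue lid (431,216)
- cup with vent (386,291)
- bar (351,216)
- steel wheel (472,385)
- two-compartment tray (171,346)
- three-compartment tray (601,320)

Look-alikes to leave alone:
- Jars: red (417,150) and yellow (498,176). The blue-lidded brown one (431,216) fits.
- Wheels: red (431,453) and orange (497,453). The grey one (472,385) fits.
- Blue-capped bottles: (478,293) is narrow and brown, while (314,375) is white.

I'll confirm these in crops.

```bash
python3 - <<'E'
from cell import *
import cv2, numpy as np
im=read_camera("top")
def crop(x0,y0,w,h,s): 
    c=cv2.resize(im[y0:y0+h,x0:x0+w],None,fx=s,fy=s,interpolation=cv2.INTER_CUBIC)
    c=cv2.convertScaleAbs(c,alpha=1.6)
    for k in range(0,w,10): cv2.line(c,(k*s,0),(k*s,12 if (x0+k)%50==0 else 5),(0,255,0),1); (x0+k)%50==0 and cv2.putText(c,str(x0+k),(k*s+2,22),0,.4,(0,0,255))
    for k in range(0,h,10): cv2.line(c,(0,k*s),(12 if (y0+k)%50==0 else 5,k*s),(0,255,0),1); (y0+k)%50==0 and cv2.putText(c,str(y0+k),(14,k*s+5),0,.4,(0,0,255))
    return c
cv2.imwrite("pics/mat.png",crop(180,115,160,148,4))
a=crop(65,190,90,63,4);b=crop(335,155,100,100,4)
o=np.zeros((400,770,3),np.uint8);o[:252,:360]=a;o[:400,370:770]=b
cv2.imwrite("pics/tr.png",o)
E
```

```text
(no output)
```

View pics/mat.png

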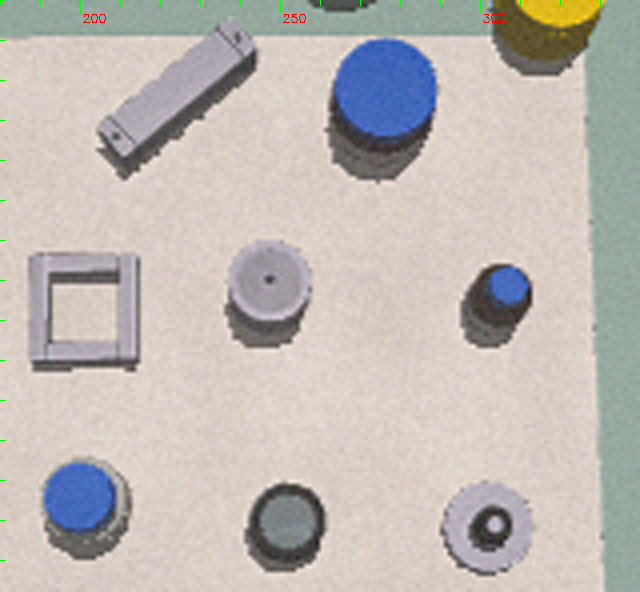

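View pics/tr.png

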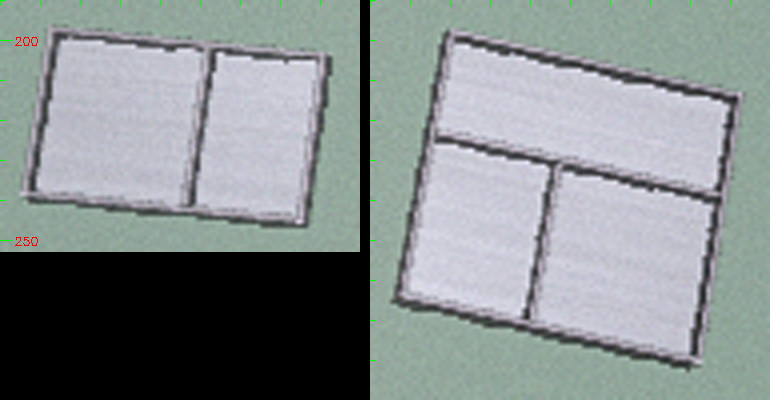

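The crops confirm the picks: narrow brown bottle cap (509,285), jar lid (385,88), cup vent (270,279), bar end holes (116,136)/(238,37), steel wheel hub (494,524). Both trays' rim corners are readable. I'll work out poses from the top view and check them against the side view.

```bash
cat > h.py <<'E'
from cell import *
import numpy as np, cv2
from scipy.optimize import least_squares
from scipy.spatial.transform import Rotation as R
def cam(n):
    c=get_calibration(n);f=192/np.tan(np.radians(c["fovy"]/2));return c,f
def ray(n,u,v,z):
    c,f=cam(n);T=c["cam_to_world"];d=T[:3,:3]@[(u-c["cx"])/f,(v-c["cy"])/f,1];o=T[:3,3]
    return (o+d*(z-o[2])/d[2])[:2]
def proj(n,p):
    c,f=cam(n);T=c["cam_to_world"];q=T[:3,:3].T@(np.array(p,float)-T[:3,3]);return np.array([c["cx"]+f*q[0]/q[2],c["cy"]+f*q[1]/q[2]])
def go(x,y,z,yaw=None,s=None):
    "tool-axes normalised shift and turn from now to TCP x,y,z,yaw"
    s=s or state();r=R.from_euler("xyz",s["ee_rot"],degrees=True)
    t=R.from_euler("xyz",[180,0,s["ee_rot"][2] if yaw is None else yaw],degrees=True)
    d=r.inv().apply(np.array([x,y,z])-s["ee_pos"])/200
    print("at",s["ee_pos"].round(1),s["ee_rot"].round(1),"t",s["time_s"],"shift",d.round(3),"turn",((r.inv()*t).as_rotvec()/np.pi).round(4))
E
python3 - <<'E'
from h import *
F=lambda cx,cy,x0,y0,ox=0:((cx-ox+.5)/4-.5+x0,(cy+.5)/4-.5+y0)
M=lambda a,b:F(a,b,180,115)
for n,p,z in [("bottle",(509,285),72),("jar",(385,88),60),("cup",(270,279),52),("wheel",(488,527),12),("hub",(494,524),36),("white",(80,495),70),("loupe",(287,520),38),("frame",(84,308),22),("yellow?",(550,0),60)]:
    w=ray("top",*M(*p),z); s=proj("side",[*w,z])*1.5625
    print(n,w.round(1),"side800",s.round(0))
a=ray("top",*M(116,136),32);b=ray("top",*M(238,37),32)
print("bar",(a+b)/2,np.linalg.norm(a-b),"dir",np.degrees(np.arctan2(*(b-a)[::-1])),"side",[(proj("side",[*q,32])*1.5625).round() for q in(a,b)])
for nm,X,Y,c in [("two",96,156,[F(*q,65,190) for q in[(52,31),(328,56),(304,221),(25,195)]]),("three",160,174,[F(*q,335,155,370) for q in[(449,32),(740,96),(698,361),(399,299)]])]:
    w=np.array([ray("top",*q,14) for q in c]);m=np.array([(1,1),(1,-1),(-1,-1),(-1,1)])*[X/2,Y/2]
    def f(p):
        k=np.radians(p[2]);return ((m@np.array([[np.cos(k),np.sin(k)],[-np.sin(k),np.cos(k)]])+p[:2])-w).ravel()
    r=least_squares(f,[*w.mean(0),0]);p=r.x;print(nm,p.round(2),"res",r.fun.round(1))
    k=np.radians(p[2])
    for l in ([(0,-44),(0,32)] if nm=="two" else [(48,0),(-30,-37),(-30,48)]):
        print(l,(p[:2]+[l[0]*np.cos(k)-l[1]*np.sin(k),l[0]*np.sin(k)+l[1]*np.cos(k)]).round(1))
    print("side corners",[(proj("side",[*(p[:2]+[q[0]*np.cos(k)-q[1]*np.sin(k),q[0]*np.sin(k)+q[1]*np.cos(k)]),14])*1.5625).round().tolist() for q in m])
# shelf near edge, left shelf: triangulate (800px): top (400,95)-> corner vs side
E
```

```text
bottle [ 572.2 -124.1] side800 [438. 344.]
jar [685.9 -60.4] side800 [501. 291.]
cup [580.2   4.2] side800 [412. 276.]
wheel [ 446.1 -116.5] side800 [343. 388.]
hub [ 446.4 -116.8] side800 [342. 379.]
white [462.3 105.1] side800 [313. 234.]
loupe [449.8  -3.9] side800 [324. 308.]
frame [570.1 108.3] side800 [384. 239.]
yellow? [ 736.6 -154. ] side800 [564. 337.]
bar [695.72128447  55.57576796] 90.2127734911948 dir -50.019371357489746 side [array([448., 229.]), array([501., 254.])]
two [507.19 311.07  -6.  ] res [ 2.4  0.9  1.6 -0.8 -2.1 -1.3 -1.8  1.2]
(0, -44) [502.6 267.3]
(0, 32) [510.5 342.9]
side corners [[336.0, 131.0], [350.0, 192.0], [291.0, 200.0], [282.0, 137.0]]
three [ 540.89 -309.74  -12.93] res [ 1.7  1.2  1.6 -1.2 -2.8 -1.1 -0.5  1.1]
(48, 0) [ 587.7 -320.5]
(-30, -37) [ 503.4 -339.1]
(-30, 48) [ 522.4 -256.2]
side corners [[517.0, 433.0], [546.0, 580.0], [400.0, 591.0], [389.0, 441.0]]
```

```bash
python3 - <<'E'
from h import *
for t,s in [((302,107),(548,160)),((383,101),(597,226))]:
    f=lambda p:np.r_[proj("top",p)*1.5625-t,proj("side",p)*1.5625-s]
    r=least_squares(f,[750,50,50]);print(r.x.round(),r.fun.round(1))
print([(n,(proj("top",p)*1.5625).round()) for n,p in [("corner",(792,88,95)),("c2",(744,145,95))]])
# arm to above bottle
go(572,-124,160+65,-6)
E
```

```text
[828. 118. 106.] [ 0.4 -1.7 -1.8  0.6]
[859.   5.  67.] [ 0.9 -3.9 -3.9  1.2]
[('corner', array([325., 133.])), ('c2', array([283., 166.]))]
at [ 164.  -524.7  302.1] [-179.9   -0.    17.3] t 0.15 shift [ 2.544 -1.303  0.388] turn [-0.0005 -0.      0.1297]
```

Call:
move_arm(series=[[0,0,0,0,0,0.0432,93],[0,0,0,0,0,0.0432,93],[0,0,0,0,0,0.0432,93],[0.1,-0.12,0.02,0,0,0,93],[0.1,-0.12,0.02,0,0,0,93],[0.1,-0.12,0.02,0,0,0,93],[0.1,-0.12,0.02,0,0,0,93],[0.1,-0.12,0.02,0,0,0,93],[0.1,-0.12,0.02,0,0,0,93],[0.1,-0.12,0.02,0,0,0,93],[0.1,-0.12,0.02,0,0,0,93],[0.1,-0.12,0.02,0,0,0,93]])

```text
time_s: 1.35
ee_pos: [366.3, -327.8, 266.4]
ee_rot: [-180.0, 0.0, -6.0]
wrist_force: [0.5, -0.5, 0.8]
gripper_width: 0.999
grip_force: 0.0
```

```bash
python3 -c "
from h import *
go(572,-124,225,-6)"
```

```text
at [ 366.3 -327.8  266.4] [-180.    0.   -6.] t 1.35 shift [ 0.917 -1.12   0.207] turn [-0.0001  0.0001  0.0001]
```

Call:
move_arm(series=[[0.0917,-0.112,0.02,0,0,0,93],[0.0917,-0.112,0.02,0,0,0,93],[0.0917,-0.112,0.02,0,0,0,93],[0.0917,-0.112,0.02,0,0,0,93],[0.0917,-0.112,0.02,0,0,0,93],[0.0917,-0.112,0.02,0,0,0,93],[0.0917,-0.112,0.02,0,0,0,93],[0.0917,-0.112,0.02,0,0,0,93],[0.0917,-0.112,0.02,0,0,0,93],[0.0917,-0.112,0.02,0,0,0,93],[0,0,0,0,0,0,93],[0,0,0,0,0,0,93]])

```text
time_s: 2.55
ee_pos: [571.1, -124.8, 226.2]
ee_rot: [180.0, 0.1, -5.9]
wrist_force: [-0.2, 0.4, 0.3]
gripper_width: 1.0
grip_force: 0.0
```

```bash
python3 -c "
from h import *
import cv2
go(572,-124,98,-6)
im=cv2.convertScaleAbs(read_camera('side'),alpha=1.6)
cv2.imwrite('pics/s1.png',cv2.resize(im[130:270,190:390],None,fx=4,fy=4))"
```

```text
at [ 571.1 -124.8  226.2] [ 1.8e+02  1.0e-01 -5.9e+00] t 2.55 shift [ 0.005 -0.004  0.641] turn [0.     0.0005 0.0006]
```

View pics/s1.png

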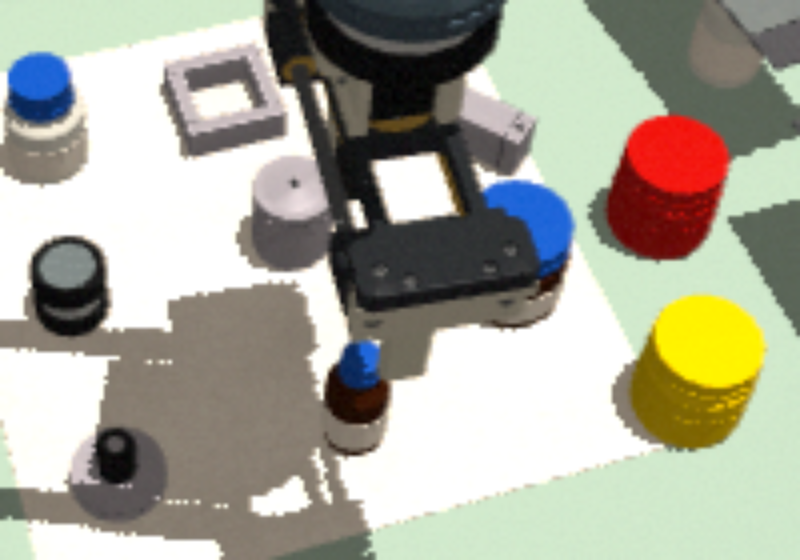

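The open gripper is centred over the brown bottle (355,400 in the crop). I'll descend and close.

Call:
move_arm(series=[[0.005,-0.004,0.1,0,0,0,93],[0,0,0.13,0,0,0,93],[0,0,0.13,0,0,0,93],[0,0,0.13,0,0,0,93],[0,0,0.1,0,0,0,93],[0,0,0.05,0,0,0,93],[0,0,0,0,0,0,93],[0,0,0,0,0,0,30],[0,0,0,0,0,0,30],[0,0,0,0,0,0,30],[0,0,0,0,0,0,30],[0,0,0,0,0,0,30]], newtons=15)

```text
time_s: 3.8
ee_pos: [572.6, -124.5, 99.2]
ee_rot: [180.0, -0.0, -6.0]
wrist_force: [-0.7, 0.0, 0.2]
gripper_width: 0.619
grip_force: 0.0
```

Call:
move_arm(series=[[0,0,0,0,0,0,30],[0,0,0,0,0,0,30],[0,0,0,0,0,0,30],[0,0,0,0,0,0,30]])

```text
time_s: 4.2
ee_pos: [572.3, -124.3, 98.8]
ee_rot: [-180.0, 0.0, -6.0]
wrist_force: [1.3, 1.3, 0.6]
gripper_width: 0.361
grip_force: 15.0
```

Call:
move_arm(series=[[0,0,-0.1,0,0,0,30],[0,0,-0.2,0,0,0,30],[0,0,-0.2,0,0,0,30],[-0.02,-0.07,-0.1,0,0,0,30],[-0.0423,-0.147,0,0,0,0,30],[-0.0423,-0.147,0,0,0,0,30],[-0.0423,-0.147,0,0,0,0,30],[-0.0423,-0.147,0,0,0,0,30],[-0.0423,-0.147,0,0,0,0,30],[-0.0423,-0.147,0,0,0,0,30],[-0.0423,-0.147,0,0,0,0,30],[-0.0423,-0.147,0,0,0,0,30]])

```text
time_s: 5.4
ee_pos: [526.6, 131.9, 218.6]
ee_rot: [180.0, 0.0, -6.0]
wrist_force: [0.7, -0.3, -0.9]
gripper_width: 0.36
grip_force: 15.0
```

Call:
move_arm(series=[[-0.0423,-0.147,0,0,0,0,30],[-0.0423,-0.147,0,0,0,0,30],[-0.0423,-0.147,0,0,0,0,30],[-0.0423,-0.147,0,0,0,0,30],[-0.02,-0.07,0,0,0,0,30],[0,0,0,0,0,0,30],[0,0,0,0,0,0,30],[0,0,0,0,0,0,30]])

```text
time_s: 6.2
ee_pos: [503.5, 264.3, 218.7]
ee_rot: [180.0, 0.0, -6.0]
wrist_force: [0.4, 0.8, -0.4]
gripper_width: 0.364
grip_force: 15.0
```

```bash
python3 -c "
from h import *
import cv2
go(502.6,267.3,103,-6)
im=cv2.convertScaleAbs(read_camera('side'),alpha=1.6)
cv2.imwrite('pics/s2.png',cv2.resize(im[60:200,120:320],None,fx=4,fy=4))"
```

```text
at [503.5 264.3 218.7] [180.   0.  -6.] t 6.2 shift [-0.006 -0.015  0.578] turn [ 0.0002  0.     -0.0002]
```

View pics/s2.png

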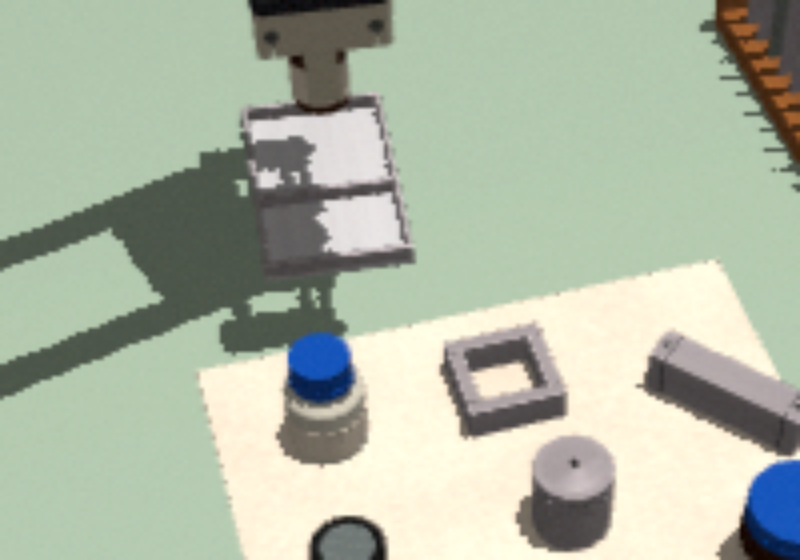

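The bottle is held upright above the tray and nothing else has moved. I'll lower it.

Call:
move_arm(series=[[-0.006,-0.015,0.1,0,0,0,30],[0,0,0.15,0,0,0,30],[0,0,0.15,0,0,0,30],[0,0,0.1,0,0,0,30],[0,0,0.05,0,0,0,30],[0,0,0.02,0,0,0,30],[0,0,0,0,0,0,30],[0,0,0,0,0,0,30]])

```text
time_s: 7.05
ee_pos: [503.1, 268.7, 105.9]
ee_rot: [-180.0, -0.1, -6.0]
wrist_force: [0.2, 0.1, -0.9]
gripper_width: 0.362
grip_force: 15.0
```

Call:
move_arm(series=[[0,0,0.004,0,0,0,30],[0,0,0.004,0,0,0,30],[0,0,0,0,0,0,30],[0,0,0,0,0,0,30]])

```text
time_s: 7.45
ee_pos: [502.2, 268.8, 103.4]
ee_rot: [-180.0, -0.0, -6.0]
wrist_force: [-0.6, 0.5, -0.4]
gripper_width: 0.361
grip_force: 15.0
```

Call:
move_arm(series=[[0,0,0.003,0,0,0,30],[0,0,0,0,0,0,30],[0,0,0,0,0,0,30]])

```text
time_s: 7.75
ee_pos: [502.3, 268.8, 102.8]
ee_rot: [-180.0, -0.0, -6.0]
wrist_force: [-0.4, -0.3, 1.9]
gripper_width: 0.36
grip_force: 15.0
```

Call:
move_arm(series=[[0,0,0,0,0,0,37],[0,0,0,0,0,0,45],[0,0,0,0,0,0,55],[0,0,0,0,0,0,55],[0,0,-0.1,0,0,0,55],[0,0,-0.2,0,0,0,55],[0,0,-0.2,0,0,0,55],[0,0,-0.1,0,0,0,93],[0,0,0,0,0,0,93]])

```text
time_s: 8.65
ee_pos: [503.9, 269.3, 226.2]
ee_rot: [-179.8, -0.4, -6.0]
wrist_force: [0.3, -0.1, 0.7]
gripper_width: 0.718
grip_force: 0.0
```

```bash
python3 -c "
from h import *
go(580.2,4.2,218,-6)"
```

```text
at [503.9 269.3 226.2] [-179.8   -0.4   -6. ] t 8.65 shift [0.517 1.279 0.041] turn [-0.0009 -0.0022  0.0001]
```

Call:
move_arm(series=[[0.03,0.07,0,0,0,0,93],[0.057,0.142,0,0,0,0,93],[0.057,0.142,0,0,0,0,93],[0.057,0.142,0,0,0,0,93],[0.057,0.142,0,0,0,0,93],[0.057,0.142,0,0,0,0,93],[0.057,0.142,0,0,0,0,93],[0.057,0.142,0,0,0,0,93],[0.057,0.142,0,0,0,0,93],[0.03,0.07,0,0,0,0,93],[0,0,0,0,0,0,93],[0,0,0,0,0,0,93]])

```text
time_s: 9.85
ee_pos: [577.6, 4.4, 221.4]
ee_rot: [-180.0, 0.1, -6.0]
wrist_force: [-0.3, -0.1, -0.2]
gripper_width: 1.0
grip_force: 0.0
```

```bash
python3 -c "
from h import *
go(580.2,4.2,98,-6)"
```

```text
at [577.6   4.4 221.4] [-1.8e+02  1.0e-01 -6.0e+00] t 9.85 shift [0.015 0.    0.617] turn [-0.0002  0.0008 -0.0002]
```

Call:
move_arm(series=[[0.013,0,0.1,0,0,0,93],[0,0,0.15,0,0,0,93],[0,0,0.15,0,0,0,93],[0,0,0.12,0,0,0,93],[0,0,0.07,0,0,0,93],[0,0,0.027,0,0,0,93],[0,0,0,0,0,0,93],[0,0,0,0,0,0,40],[0,0,0,0,0,0,40],[0,0,0,0,0,0,40],[0,0,0,0,0,0,40],[0,0,0,0,0,0,40]], newtons=25)

```text
time_s: 11.05
ee_pos: [581.0, 3.8, 99.5]
ee_rot: [180.0, -0.0, -6.0]
wrist_force: [0.8, -1.1, 0.0]
gripper_width: 0.617
grip_force: 0.0
```

Call:
move_arm(series=[[0,0,0,0,0,0,40],[0,0,0,0,0,0,40],[0,0,0,0,0,0,40],[0,0,0,0,0,0,40]])

```text
time_s: 11.45
ee_pos: [580.9, 4.1, 99.3]
ee_rot: [-180.0, -0.0, -6.0]
wrist_force: [-0.3, 1.8, 2.2]
gripper_width: 0.491
grip_force: 25.0
```

```bash
python3 -c "
from h import *
go(510.5,342.9,218,-6)"
```

```text
at [580.9   4.1  99.3] [-180.   -0.   -6.] t 11.45 shift [-0.527 -1.648 -0.593] turn [-0.0001 -0.0001  0.0001]
```

Call:
move_arm(series=[[0,0,-0.1,0,0,0,40],[0,0,-0.2,0,0,0,40],[0,0,-0.2,0,0,0,40],[-0.022,-0.07,-0.1,0,0,0,40],[-0.044,-0.14,0,0,0,0,40],[-0.044,-0.14,0,0,0,0,40],[-0.044,-0.14,0,0,0,0,40],[-0.044,-0.14,0,0,0,0,40],[-0.044,-0.14,0,0,0,0,40],[-0.044,-0.14,0,0,0,0,40],[-0.044,-0.14,0,0,0,0,40],[-0.044,-0.14,0,0,0,0,40]])

```text
time_s: 12.65
ee_pos: [530.7, 249.2, 218.6]
ee_rot: [180.0, 0.0, -6.0]
wrist_force: [-0.1, 0.9, -2.1]
gripper_width: 0.489
grip_force: 25.0
```

Call:
move_arm(series=[[-0.044,-0.14,0,0,0,0,40],[-0.044,-0.14,0,0,0,0,40],[-0.044,-0.14,0,0,0,0,40],[-0.022,-0.07,0,0,0,0,40],[0,0,0,0,0,0,40],[0,0,0,0,0,0,40],[0,0,0,0,0,0,40]])

```text
time_s: 13.35
ee_pos: [511.3, 347.7, 219.0]
ee_rot: [180.0, 0.0, -6.0]
wrist_force: [0.2, -0.9, -1.7]
gripper_width: 0.487
grip_force: 25.0
```

```bash
python3 -c "
from h import *
go(511,347.9,103.3,-6)"
```

```text
at [511.3 347.7 219. ] [180.   0.  -6.] t 13.35 shift [-0.001 -0.001  0.578] turn [ 0.0003  0.     -0.0002]
```

Call:
move_arm(series=[[0,0,0.1,0,0,0,40],[0,0,0.15,0,0,0,40],[0,0,0.15,0,0,0,40],[0,0,0.1,0,0,0,40],[0,0,0.05,0,0,0,40],[0,0,0.02,0,0,0,40],[0,0,0,0,0,0,40],[0,0,0,0,0,0,40],[0,0,0.004,0,0,0,40],[0,0,0,0,0,0,40],[0,0,0,0,0,0,40]])

```text
time_s: 14.45
ee_pos: [511.0, 349.2, 104.9]
ee_rot: [-180.0, -0.0, -6.0]
wrist_force: [-0.7, -0.4, -2.4]
gripper_width: 0.493
grip_force: 25.0
```

Call:
move_arm(series=[[0,0,0.004,0,0,0,40],[0,0,0.003,0,0,0,40],[0,0,0,0,0,0,40],[0,0,0,0,0,0,40]])

```text
time_s: 14.85
ee_pos: [510.9, 349.2, 103.3]
ee_rot: [-180.0, -0.0, -6.0]
wrist_force: [-1.0, -0.8, 3.0]
gripper_width: 0.491
grip_force: 25.0
```

Call:
move_arm(series=[[0,0,0,0,0,0,49],[0,0,0,0,0,0,54],[0,0,0,0,0,0,54],[0,0,0,0,0,0,54],[0,0,-0.1,0,0,0,54],[0,0,-0.2,0,0,0,54],[0,0,-0.2,0,0,0,54],[0,0,-0.1,0,0,0,93],[0,0,0,0,0,0,93],[0,0,0,0,0,0,93],[0,0,0,0,0,0,93]])

```text
time_s: 15.95
ee_pos: [510.0, 348.6, 221.0]
ee_rot: [179.9, 0.2, -6.0]
wrist_force: [0.0, -0.5, -0.9]
gripper_width: 0.877
grip_force: 0.0
```

Call:
move_arm(series=[[0,0,0,0,0,0.0407,93],[0,0,0,0,0,0.0407,93],[0,0,0,0,0,0.0407,93],[0,0,0,0,0,0.0407,93],[0,0,0,0,0,0.0407,93],[0,0,0,0,0,0.0407,93],[0,0,0,0,0,0,93],[0,0,0,0,0,0,93]])

```text
time_s: 16.75
ee_pos: [510.4, 348.8, 221.5]
ee_rot: [179.9, 0.0, -49.7]
wrist_force: [-0.2, -0.1, 0.6]
gripper_width: 1.0
grip_force: 0.0
```

```bash
python3 -c "
from h import *
import cv2
go(695.7,55.6,219,-50)
im=cv2.convertScaleAbs(read_camera('side'),alpha=1.6)
cv2.imwrite('pics/s3.png',cv2.resize(im[60:200,120:320],None,fx=4,fy=4))"
```

```text
at [510.4 348.8 221.5] [179.9   0.  -49.7] t 16.75 shift [1.718 0.24  0.012] turn [0.0008 0.0002 0.0014]
```

View pics/s3.png

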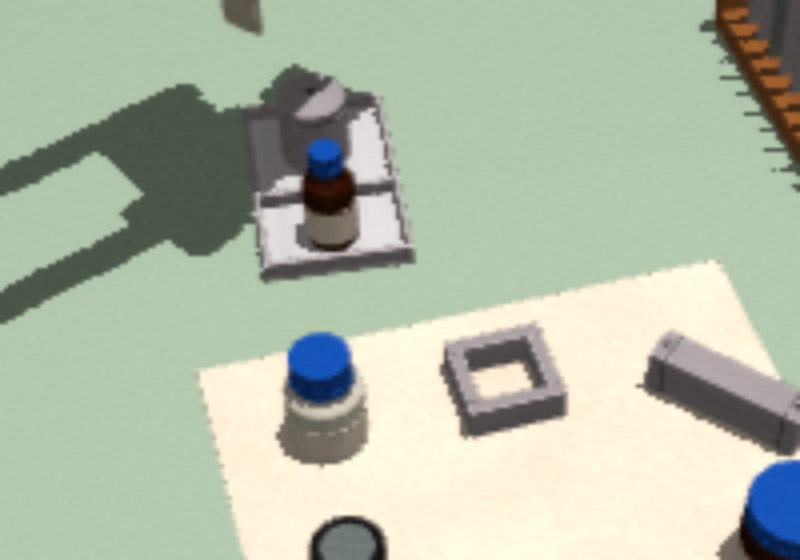

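The density kit is placed: bottle (330,210) and cup (313,125) stand upright in their compartments. Next is the bar.

Call:
move_arm(series=[[0.08,0.011,0,0,0,0,93],[0.156,0.022,0,0,0,0,93],[0.156,0.022,0,0,0,0,93],[0.156,0.022,0,0,0,0,93],[0.156,0.022,0,0,0,0,93],[0.156,0.022,0,0,0,0,93],[0.156,0.022,0,0,0,0,93],[0.156,0.022,0,0,0,0,93],[0.156,0.022,0,0,0,0,93],[0.156,0.022,0,0,0,0,93],[0.156,0.022,0,0,0,0,93],[0.08,0.011,0,0,0,0,93]])

```text
time_s: 18.0
ee_pos: [696.4, 50.9, 222.7]
ee_rot: [180.0, -0.1, -50.0]
wrist_force: [0.5, -0.5, 0.1]
gripper_width: 1.003
grip_force: 0.0
```

Call:
move_arm(series=[[0,0,0,0,0,0,60],[0,0,0,0,0,0,60],[0,0,0,0,0,0,60],[0,0,0,0,0,0,60]])

```text
time_s: 18.4
ee_pos: [694.6, 56.2, 223.1]
ee_rot: [180.0, 0.0, -49.8]
wrist_force: [-0.2, -0.5, -1.3]
gripper_width: 0.71
grip_force: 0.0
```

```bash
python3 -c "
from h import *
go(695.7,55.6,95,-50)"
```

```text
at [694.6  56.2 223.1] [180.    0.  -49.8] t 18.4 shift [ 0.006 -0.003  0.641] turn [0.     0.0001 0.001 ]
```

Call:
move_arm(series=[[0.006,-0.003,0.1,0,0,0,60],[0,0,0.15,0,0,0,60],[0,0,0.15,0,0,0,60],[0,0,0.13,0,0,0,60],[0,0,0.08,0,0,0,60],[0,0,0.03,0,0,0,60],[0,0,0,0,0,0,60],[0,0,0,0,0,0,18],[0,0,0,0,0,0,18],[0,0,0,0,0,0,18],[0,0,0,0,0,0,18],[0,0,0,0,0,0,18]], newtons=45)

```text
time_s: 19.6
ee_pos: [696.9, 54.2, 95.5]
ee_rot: [-179.9, -0.0, -49.9]
wrist_force: [1.4, 2.3, 0.6]
gripper_width: 0.268
grip_force: 1.2
```

Call:
move_arm(series=[[0,0,0,0,0,0,18],[0,0,0,0,0,0,18],[0,0,0,0,0,0,18]])

```text
time_s: 19.9
ee_pos: [696.9, 54.2, 95.5]
ee_rot: [-179.9, -0.0, -49.9]
wrist_force: [1.8, 0.8, 3.8]
gripper_width: 0.252
grip_force: 45.0
```

Call:
move_arm(series=[[0,0,-0.1,0,0,0,18],[0,0,-0.2,0,0,0,18],[0,0,-0.2,0,0,0,18],[0,0,-0.1,0,0,0,18],[0.042,0.062,0,0,0,0,18],[0.0835,0.1246,0,0,0,0,18],[0.0835,0.1246,0,0,0,0,18],[0.0835,0.1246,0,0,0,0,18],[0.0835,0.1246,0,0,0,0,18],[0.0835,0.1246,0,0,0,0,18],[0.0835,0.1246,0,0,0,0,18],[0.0835,0.1246,0,0,0,0,18]])

```text
time_s: 21.1
ee_pos: [631.6, -163.7, 211.6]
ee_rot: [179.8, 0.3, -50.0]
wrist_force: [0.6, -0.9, -1.8]
gripper_width: 0.26
grip_force: 45.0
```

Call:
move_arm(series=[[0.0835,0.1246,0,0,0,0,18],[0.0835,0.1246,0,0,0,0,18],[0.0835,0.1246,0,0,0,0,18],[0.0835,0.1246,0,0,0,0,18],[0.0835,0.1246,0,0,0,0,18],[0.042,0.062,0,0,0,0,18],[0,0,0,0,0,0.037,18],[0,0,0,0,0,0.037,18],[0,0,0,0,0,0.037,18],[0,0,0,0,0,0.037,18],[0,0,0,0,0,0.037,18],[0,0,0,0,0,0.037,18]])

```text
time_s: 22.3
ee_pos: [587.4, -319.9, 212.8]
ee_rot: [179.8, 0.1, -90.2]
wrist_force: [-0.4, -1.1, -3.7]
gripper_width: 0.254
grip_force: 45.0
```

Call:
move_arm(series=[[0,0,0,0,0,0.037,18],[0,0,0,0,0,0.036,18],[0,0,0,0,0,0,18],[0,0,0,0,0,0,18],[0,0,0,0,0,0,18]])

```text
time_s: 22.8
ee_pos: [588.1, -320.3, 214.2]
ee_rot: [179.9, 0.0, -102.9]
wrist_force: [0.2, 0.1, -2.8]
gripper_width: 0.257
grip_force: 45.0
```

```bash
python3 -c "
from h import *
import cv2
go(587.7,-320.5,99.5,-102.93)
im=cv2.convertScaleAbs(read_camera('side'),alpha=1.6)
cv2.imwrite('pics/s4.png',cv2.resize(im[244:384,210:410],None,fx=4,fy=4))"
```

```text
at [ 588.1 -320.3  214.2] [ 179.9    0.  -102.9] t 22.8 shift [0.002 0.001 0.574] turn [0.0004 0.0002 0.0001]
```

View pics/s4.png

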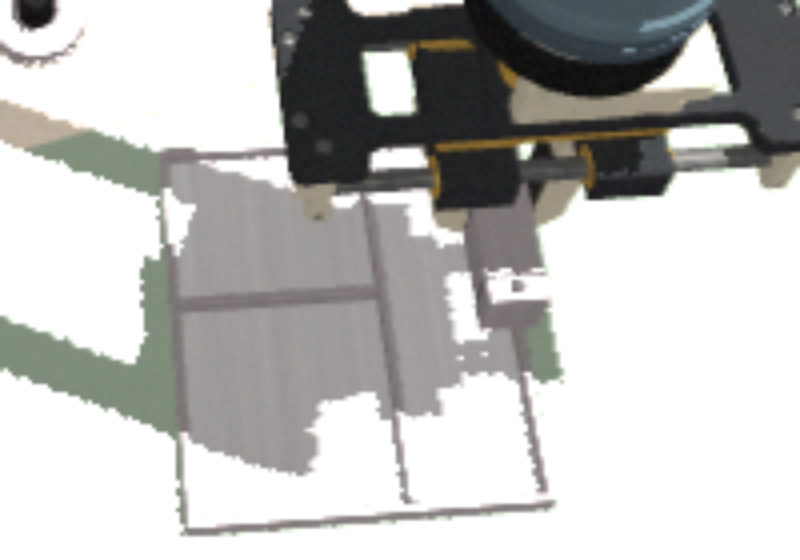

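The bar is held level, parallel to the long compartment. I'll lower it.

Call:
move_arm(series=[[0.002,0,0.1,0,0,0,18],[0,0,0.15,0,0,0,18],[0,0,0.15,0,0,0,18],[0,0,0.1,0,0,0,18],[0,0,0.045,0,0,0,18],[0,0,0.015,0,0,0,18],[0,0,0,0,0,0,18],[0,0,0,0,0,0,18],[0,0,0.004,0,0,0,18],[0,0,0,0,0,0,18],[0,0,0,0,0,0,18]])

```text
time_s: 23.95
ee_pos: [588.5, -321.1, 102.7]
ee_rot: [-180.0, -0.0, -103.0]
wrist_force: [-0.1, -0.3, -3.5]
gripper_width: 0.252
grip_force: 45.0
```

Call:
move_arm(series=[[0,0,0.008,0,0,0,18],[0,0,0.006,0,0,0,18],[0,0,0,0,0,0,18],[0,0,0,0,0,0,18]])

```text
time_s: 24.35
ee_pos: [588.4, -321.0, 99.5]
ee_rot: [-180.0, -0.0, -103.0]
wrist_force: [0.1, 0.3, -0.5]
gripper_width: 0.257
grip_force: 45.0
```

Call:
move_arm(series=[[0,0,0.002,0,0,0,18],[0,0,0,0,0,0,18],[0,0,0,0,0,0,28],[0,0,0,0,0,0,36],[0,0,0,0,0,0,36],[0,0,0,0,0,0,36],[0,0,-0.1,0,0,0,36],[0,0,-0.2,0,0,0,93],[0,0,-0.2,0,0,0,93],[0,0,-0.1,0,0,0,93],[0,0,0,0,0,0,93]])

```text
time_s: 25.45
ee_pos: [589.9, -322.1, 223.3]
ee_rot: [-179.6, -0.2, -103.0]
wrist_force: [0.2, -1.1, 0.5]
gripper_width: 0.684
grip_force: 0.0
```

Call:
move_arm(series=[[0,0,0,0,0,-0.0417,93],[0,0,0,0,0,-0.0417,93],[0,0,0,0,0,-0.0417,93],[0,0,0,0,0,-0.0417,93],[0,0,0,0,0,-0.0417,93],[0,0,0,0,0,-0.0417,93],[0,0,0,0,0,-0.0417,93],[0,0,0,0,0,-0.0417,93],[0,0,0,0,0,-0.0417,93],[0,0,0,0,0,-0.0417,93],[0,0,0,0,0,-0.0417,93],[0,0,0,0,0,-0.0417,93]])

```text
time_s: 26.65
ee_pos: [587.7, -320.5, 216.6]
ee_rot: [-179.9, 0.2, -12.7]
wrist_force: [0.1, 0.3, 0.9]
gripper_width: 1.004
grip_force: 0.0
```

```bash
python3 -c "
from h import *
go(685.9,-60.4,218,-13)"
```

```text
at [ 587.7 -320.5  216.6] [-179.9    0.2  -12.7] t 26.65 shift [ 0.194 -1.377 -0.005] turn [-0.0004  0.0009  0.0019]
```

Call:
move_arm(series=[[0.01,-0.07,0,0,0,0,93],[0.0194,-0.1377,0,0,0,0,93],[0.0194,-0.1377,0,0,0,0,93],[0.0194,-0.1377,0,0,0,0,93],[0.0194,-0.1377,0,0,0,0,93],[0.0194,-0.1377,0,0,0,0,93],[0.0194,-0.1377,0,0,0,0,93],[0.0194,-0.1377,0,0,0,0,93],[0.0194,-0.1377,0,0,0,0,93],[0.0194,-0.1377,0,0,0,0,93],[0.01,-0.07,0,0,0,0,93],[0,0,0,0,0,0,93]])

```text
time_s: 27.85
ee_pos: [688.2, -58.2, 218.0]
ee_rot: [-180.0, 0.1, -12.9]
wrist_force: [0.9, -0.7, 0.6]
gripper_width: 1.003
grip_force: 0.0
```

Call:
move_arm(series=[[0,0,0,0,0,0,93],[0,0,0,0,0,0,93]])

```text
time_s: 28.05
ee_pos: [687.7, -62.1, 218.7]
ee_rot: [180.0, 0.0, -13.1]
wrist_force: [0.2, -0.4, -0.2]
gripper_width: 1.001
grip_force: 0.0
```

```bash
python3 -c "
from h import *
go(685.9,-60.4,98.5,-13)"
```

```text
at [687.7 -62.1 218.7] [180.    0.  -13.1] t 28.05 shift [-0.011 -0.006  0.601] turn [ 0.0002  0.0001 -0.0004]
```

Call:
move_arm(series=[[-0.008,-0.005,0.1,0,0,0,93],[0,0,0.15,0,0,0,93],[0,0,0.15,0,0,0,93],[0,0,0.12,0,0,0,93],[0,0,0.06,0,0,0,93],[0,0,0.022,0,0,0,93],[0,0,0,0,0,0,93],[0,0,0,0,0,0,75],[0,0,0,0,0,0,55],[0,0,0,0,0,0,55],[0,0,0,0,0,0,55],[0,0,0,0,0,0,55]], newtons=30)

```text
time_s: 29.25
ee_pos: [687.0, -59.3, 99.1]
ee_rot: [-180.0, -0.0, -13.0]
wrist_force: [-0.9, 0.5, 1.2]
gripper_width: 0.635
grip_force: 30.0
```

Call:
move_arm(series=[[0,0,0,0,0,0,55],[0,0,0,0,0,0,55],[0,0,0,0,0,0,55]])

```text
time_s: 29.55
ee_pos: [687.0, -59.4, 99.0]
ee_rot: [-180.0, -0.0, -13.0]
wrist_force: [-0.9, 2.4, 4.8]
gripper_width: 0.632
grip_force: 30.0
```

```bash
python3 -c "
from h import *
go(503.4,-339.1,218,-13)"
```

```text
at [687.  -59.4  99. ] [-180.   -0.  -13.] t 29.55 shift [-0.581  1.569 -0.596] turn [-0.0001 -0.0002  0.0002]
```

Call:
move_arm(series=[[0,0,-0.05,0,0,0,55],[0,0,-0.05,0,0,0,55],[0,0,0,0,0,0,55],[0,0,0,0,0,0,55]])

```text
time_s: 29.95
ee_pos: [686.9, -59.7, 119.0]
ee_rot: [180.0, -0.0, -13.0]
wrist_force: [-0.3, -0.1, -2.1]
gripper_width: 0.638
grip_force: 30.0
```

```bash
python3 -c "
from h import *
import cv2
s=state();print(s['wrist_force'],s['torque'],s['gripper_width']*93)
im=cv2.convertScaleAbs(read_camera('side'),alpha=1.4)
cv2.imwrite('pics/s5.png',cv2.resize(im[120:260,220:420],None,fx=4,fy=4))"
```

```text
[-0.34235188 -0.08091379 -2.10087219] [ 0.04941873  0.04364824 -0.00985541] 59.33268429884626
```

View pics/s5.png

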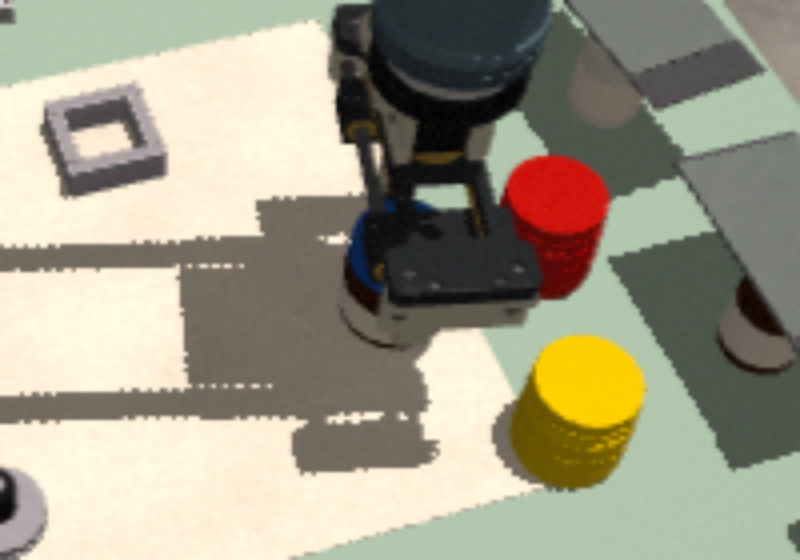

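The jar is held level and clear, and its weight reads about 2 N. I'll carry it to the larger square compartment.

Call:
move_arm(series=[[0,0,-0.1,0,0,0,55],[0,0,-0.2,0,0,0,55],[0,0,-0.2,0,0,0,55],[-0.024,0.065,0,0,0,0,55],[-0.0483,0.1307,0,0,0,0,55],[-0.0483,0.1307,0,0,0,0,55],[-0.0483,0.1307,0,0,0,0,55],[-0.0483,0.1307,0,0,0,0,55],[-0.0483,0.1307,0,0,0,0,55],[-0.0483,0.1307,0,0,0,0,55],[-0.0483,0.1307,0,0,0,0,55],[-0.0483,0.1307,0,0,0,0,55]])

```text
time_s: 31.2
ee_pos: [555.5, -258.4, 217.3]
ee_rot: [-180.0, 0.1, -13.0]
wrist_force: [0.8, -0.2, -2.1]
gripper_width: 0.635
grip_force: 30.0
```

Call:
move_arm(series=[[-0.0483,0.1307,0,0,0,0,55],[-0.0483,0.1307,0,0,0,0,55],[-0.0483,0.1307,0,0,0,0,55],[-0.024,0.065,0,0,0,0,55],[0,0,0,0,0,0,55],[0,0,0,0,0,0,55],[0,0,0,0,0,0,55]])

```text
time_s: 31.9
ee_pos: [504.1, -337.9, 218.3]
ee_rot: [-180.0, 0.0, -12.9]
wrist_force: [-0.0, 0.4, -2.0]
gripper_width: 0.636
grip_force: 30.0
```

```bash
python3 -c "
from h import *
go(503.4,-339.1,103,-13)"
```

```text
at [ 504.1 -337.9  218.3] [-180.     0.   -12.9] t 31.9 shift [-0.002  0.007  0.577] turn [-0.0002  0.0001  0.0005]
```

Call:
move_arm(series=[[0,0.005,0.1,0,0,0,55],[0,0,0.15,0,0,0,55],[0,0,0.15,0,0,0,55],[0,0,0.1,0,0,0,55],[0,0,0.05,0,0,0,55],[0,0,0.018,0,0,0,55],[0,0,0,0,0,0,55],[0,0,0,0,0,0,55],[0,0,0.003,0,0,0,55],[0,0,0,0,0,0,55],[0,0,0,0,0,0,55]])

```text
time_s: 33.0
ee_pos: [503.4, -340.3, 104.9]
ee_rot: [180.0, -0.0, -13.0]
wrist_force: [0.5, 0.3, -1.3]
gripper_width: 0.637
grip_force: 30.0
```

Call:
move_arm(series=[[0,0,0.005,0,0,0,55],[0,0,0.004,0,0,0,55],[0,0,0,0,0,0,55],[0,0,0,0,0,0,55]])

```text
time_s: 33.4
ee_pos: [503.4, -340.2, 103.0]
ee_rot: [180.0, -0.0, -13.0]
wrist_force: [-1.7, 1.2, 3.2]
gripper_width: 0.639
grip_force: 30.0
```

Call:
move_arm(series=[[0,0,0,0,0,0,64],[0,0,0,0,0,0,70],[0,0,0,0,0,0,70],[0,0,0,0,0,0,70],[0,0,-0.1,0,0,0,70],[0,0,-0.2,0,0,0,70],[0,0,-0.2,0,0,0,60],[0,0,-0.1,0,0,0,60],[0,0,0,0,0,0,60],[0,0,0,0,0,0,60]])

```text
time_s: 34.4
ee_pos: [503.2, -339.9, 222.1]
ee_rot: [-180.0, 0.0, -13.0]
wrist_force: [-0.4, 0.1, -0.5]
gripper_width: 0.645
grip_force: 0.0
```

Call:
move_arm(series=[[-0.033,-0.064,0,0,0,0,60],[-0.066,-0.128,0,0,0,0,60],[-0.066,-0.128,0,0,0,0,60],[-0.066,-0.128,0,0,0,0,60],[-0.066,-0.128,0,0,0,0,60],[-0.066,-0.128,0,0,0,0,60],[-0.066,-0.128,0,0,0,0,60],[-0.066,-0.128,0,0,0,0,60],[-0.033,-0.064,0,0,0,0,60],[0,0,0,0,0,0,60],[0,0,0,0,0,0,60],[0,0,0,0,0,0,60]])

```text
time_s: 35.6
ee_pos: [446.8, -117.8, 222.4]
ee_rot: [180.0, -0.0, -13.0]
wrist_force: [-0.0, 0.1, -1.1]
gripper_width: 0.644
grip_force: 0.0
```

```bash
python3 -c "
from h import *
import cv2
go(446.3,-116.6,98.5,-13)
im=cv2.convertScaleAbs(read_camera('side'),alpha=1.3)
cv2.imwrite('pics/s6.png',cv2.resize(im[190:384,140:400],None,fx=3,fy=3))"
```

```text
at [ 446.8 -117.8  222.4] [180.  -0. -13.] t 35.6 shift [-0.004 -0.005  0.619] turn [ 0.0001 -0.0001  0.    ]
```

View pics/s6.png

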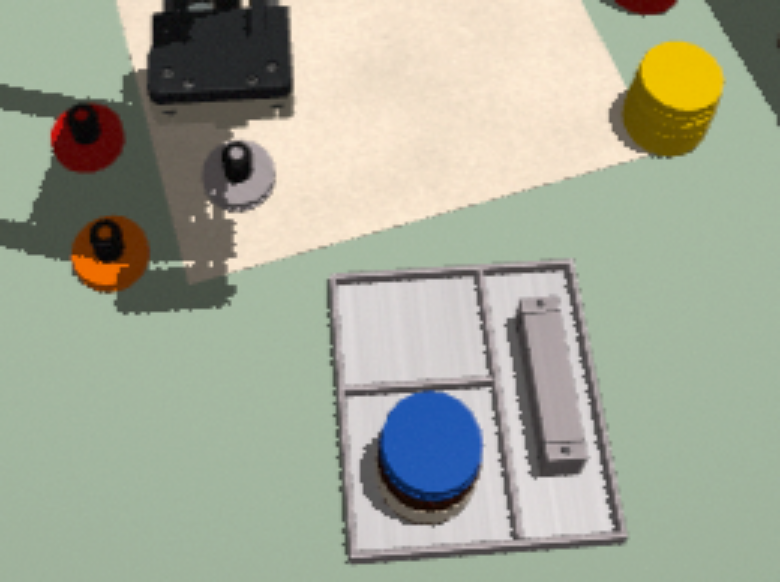

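The bar lies flat in the long compartment and the jar stands in the larger square one. The grey wheel (238,165) is next; the red and orange ones are untouched.

Call:
move_arm(series=[[-0.003,-0.005,0.1,0,0,0,60],[0,0,0.15,0,0,0,60],[0,0,0.15,0,0,0,60],[0,0,0.12,0,0,0,60],[0,0,0.07,0,0,0,60],[0,0,0.027,0,0,0,60],[0,0,0,0,0,0,60],[0,0,0,0,0,0,40],[0,0,0,0,0,0,14],[0,0,0,0,0,0,14],[0,0,0,0,0,0,14],[0,0,0,0,0,0,14]], newtons=25)

```text
time_s: 36.85
ee_pos: [446.2, -115.7, 99.5]
ee_rot: [180.0, -0.0, -13.0]
wrist_force: [-0.3, -0.1, -0.6]
gripper_width: 0.261
grip_force: 0.0
```

Call:
move_arm(series=[[0,0,0,0,0,0,14],[0,0,0,0,0,0,14],[0,0,0,0,0,0,14]])

```text
time_s: 37.15
ee_pos: [446.1, -115.6, 99.4]
ee_rot: [-180.0, -0.0, -13.0]
wrist_force: [0.4, 1.3, 4.2]
gripper_width: 0.209
grip_force: 25.0
```

```bash
python3 -c "
from h import *
go(522.4,-256.2,219,-13)"
```

```text
at [ 446.1 -115.6   99.4] [-180.   -0.  -13.] t 37.15 shift [ 0.53   0.599 -0.598] turn [-0.     -0.0001  0.0002]
```

Call:
move_arm(series=[[0,0,-0.1,0,0,0,14],[0,0,-0.2,0,0,0,14],[0,0,-0.2,0,0,0,14],[0,0,-0.1,0,0,0,14],[0.044,0.05,0,0,0,0,14],[0.088,0.1,0,0,0,0,14],[0.088,0.1,0,0,0,0,14],[0.088,0.1,0,0,0,0,14],[0.088,0.1,0,0,0,0,14],[0.088,0.1,0,0,0,0,14],[0.044,0.05,0,0,0,0,14],[0,0,0,0,0,0,14]])

```text
time_s: 38.35
ee_pos: [522.0, -258.0, 217.1]
ee_rot: [-180.0, 0.1, -13.1]
wrist_force: [-0.3, 0.2, -0.7]
gripper_width: 0.21
grip_force: 25.0
```

Call:
move_arm(series=[[0,0,0,0,0,0,14],[0,0,0,0,0,0,14],[0,0,0,0,0,0,14]])

```text
time_s: 38.65
ee_pos: [521.6, -255.2, 219.2]
ee_rot: [-180.0, 0.0, -12.9]
wrist_force: [-0.4, 0.4, -1.0]
gripper_width: 0.208
grip_force: 25.0
```

```bash
python3 -c "
from h import *
go(522.4,-256.2,103.4,-13)"
```

```text
at [ 521.6 -255.2  219.2] [-180.     0.   -12.9] t 38.65 shift [0.005 0.004 0.579] turn [-0.0001  0.0001  0.0005]
```

Call:
move_arm(series=[[0.003,0.003,0.1,0,0,0,14],[0,0,0.15,0,0,0,14],[0,0,0.15,0,0,0,14],[0,0,0.1,0,0,0,14],[0,0,0.05,0,0,0,14],[0,0,0.02,0,0,0,14],[0,0,0,0,0,0,14],[0,0,0,0,0,0,14],[0,0,0.003,0,0,0,14],[0,0,0,0,0,0,14],[0,0,0,0,0,0,14]])

```text
time_s: 39.75
ee_pos: [522.6, -257.2, 105.1]
ee_rot: [180.0, -0.0, -13.0]
wrist_force: [-0.5, 0.0, -1.5]
gripper_width: 0.209
grip_force: 25.0
```

Call:
move_arm(series=[[0,0,0.005,0,0,0,14],[0,0,0.004,0,0,0,14],[0,0,0,0,0,0,14],[0,0,0,0,0,0,14]])

```text
time_s: 40.15
ee_pos: [522.5, -257.2, 103.4]
ee_rot: [180.0, -0.0, -13.0]
wrist_force: [-1.0, 0.2, 5.3]
gripper_width: 0.207
grip_force: 25.0
```

Call:
move_arm(series=[[0,0,0,0,0,0,26],[0,0,0,0,0,0,32],[0,0,0,0,0,0,32],[0,0,0,0,0,0,32],[0,0,-0.1,0,0,0,32],[0,0,-0.2,0,0,0,32],[0,0,-0.2,0,0,0,32],[-0.1,-0.1,-0.15,0,0,0,32],[-0.1,-0.1,-0.1,0,0,0,32],[-0.1,-0.1,0,0,0,0,32],[-0.1,-0.1,0,0,0,0,32],[-0.1,-0.1,0,0,0,0,32]])

```text
time_s: 41.35
ee_pos: [446.7, -136.3, 253.0]
ee_rot: [180.0, -0.0, -13.0]
wrist_force: [0.6, 0.2, -1.0]
gripper_width: 0.342
grip_force: 0.0
```

Call:
move_arm(series=[[-0.1,-0.1,0,0,0,0,32],[-0.1,-0.1,0,0,0,0,32],[0,0,0,0,0,0,32],[0,0,0,0,0,0,32],[0,0,0,0,0,0,32]])

```text
time_s: 41.85
ee_pos: [418.1, -89.9, 253.0]
ee_rot: [180.0, -0.1, -13.0]
wrist_force: [-0.3, -0.1, -0.1]
gripper_width: 0.347
grip_force: 0.0
```

```bash
python3 -c "
from h import *
import cv2
print(state()['time_s'])
cv2.imwrite('pics/e1.png',cv2.convertScaleAbs(cv2.resize(read_camera('side'),(800,600),interpolation=cv2.INTER_CUBIC),alpha=1.3))
cv2.imwrite('pics/e2.png',cv2.convertScaleAbs(cv2.resize(read_camera('top'),(800,600),interpolation=cv2.INTER_CUBIC),alpha=1.3))"
```

```text
41.85
```

View pics/e1.png

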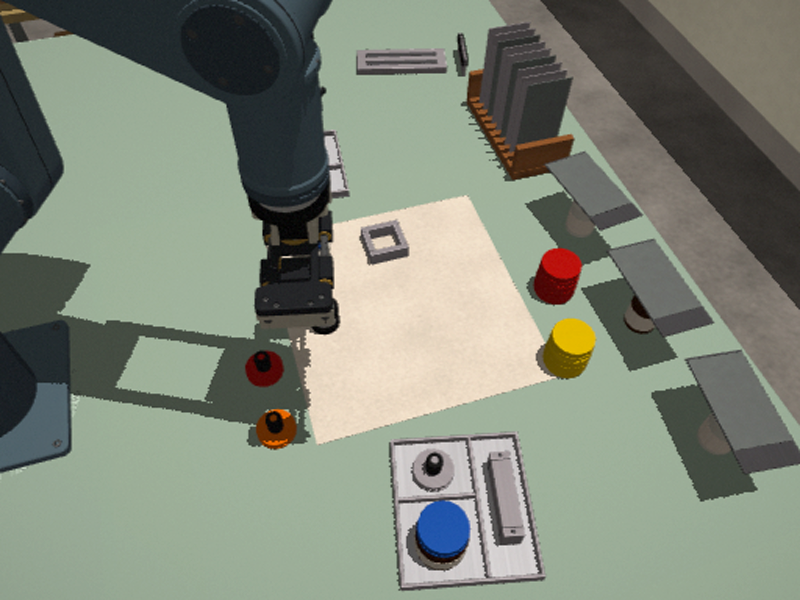

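View pics/e2.png

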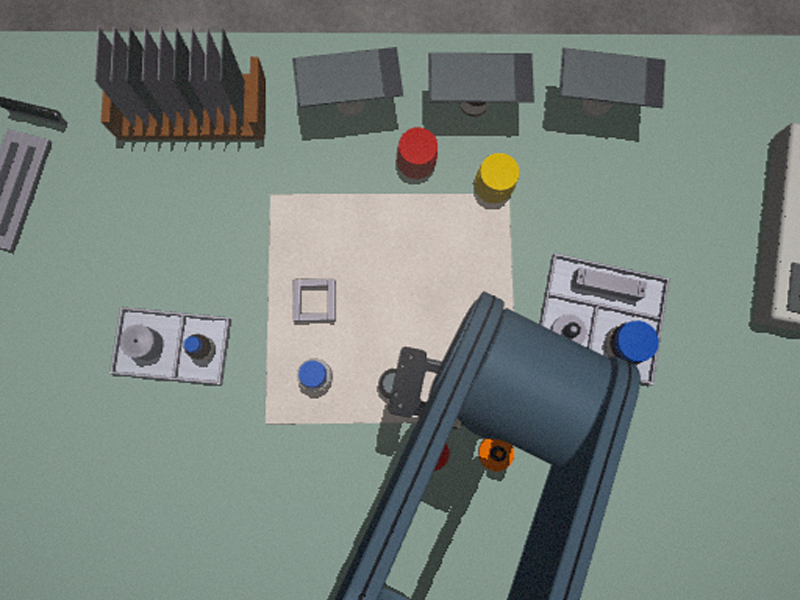

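All five items sit in their compartments: wheel (434,468), jar (442,530) and bar (506,495) in the side view, cup (138,342) and bottle (195,346) in the top view. The frame, loupe, white bottle and look-alikes are where they started. I'll hand in.

```bash
python3 -c "
from cell import *
print(job_done())"
```

```text
the job is handed in; nothing more can be done
None
```

I placed both kits as asked and handed the job in at about 42 s; the last pictures show all five items in their compartments and everything else where it stood, but the hand-in returned no verdict.

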